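Park the sprung test probe and unload the measured core

TASK

The ferrite core in the test fixture has been measured. Draw that fixture's spring-loaded probe back by its black knob and park the knob in the holding notch so that the probe stays retracted by itself, then lift the core out of the nest and set it down gently, lying flat on the floor of the shallow steel tray, beside the two finished cores. Leave the probe parked; the like fixture with the empty nest is not needed.

Things in the scene. Friction and masses are not known exactly. Their poses are not given: they have to be found in the camera images.
- fixture_nest (a point): Centre of the white nest's top (30 mm up; 72 x 20 mm, stops 8 mm high at its ends, sides open) on the LOADED fixture, fixed to the bench: base 240 x 90 x 12 mm, nest at its far end, steel gate plate (top 86 mm up) over its robot-side half. +x runs from gate plate to nest, roughly away from the robot; +y to its left; z up. A like fixture with an empty nest is not part of the job.
- knob_mid (a point): Middle (116 mm up) of that fixture's upright black knob, 24 mm across, 36 mm tall, on a pin in the gate plate's L-slot; it moves only along the slot. Nest axes: at rest x -77, y 0 mm; draw it along -x (spring 4 to 10 N, stop after 72 mm); from 52 mm on, the notch opens to +y, 26 mm deep. Aim 62 mm back, then 20 mm to +y: let go, it springs 10 mm forward and holds. In the lane it snaps back.
- core_mid (a point): Centre of the core to unload: loose dark ferrite block, 60 mm along x, 24 mm along y, 22 mm tall, 150 g, four grey dots on top, lying lengthwise in the nest, its centre 41 mm above the table. The probe's grey head (43 x 34 mm, 57 to 73 mm up) covers it until the knob is drawn back; parked, the head clears it by 9 mm. Long sides free to grip.
- tray_free (a point): Centre of the free part of the shallow steel tray's floor, 4 mm above the table. Tray fixed, 190 mm along x (+x roughly away from the robot) by 150 mm, walls 4 mm thick, rim 20 mm up; its centre is 37 mm from here along +x. Free floor: 50 mm either way along x, 71 mm along y. Beyond, at the +x end, two finished cores of the same kind lie crosswise.
Mind the look-alikes: they are no part of the job. Leave any green, purple or turquoise look-alike of the part that bears core_mid alone.

How it is judged (in metres and radians):
On the way:
1. the loaded fixture's knob is in its holding notch while the core still lies in the nest (x of knob_mid in the frame of fixture_nest below -0.122 m and y of knob_mid in the frame of fixture_nest above 0.01 m and distance between core_mid and fixture_nest below 0.025 m), for 0.3 s.
At the end, for the whole second after the job is handed in: The knob stands by itself in the holding notch (at least 45 mm back along the lane and at least 10 mm to the notch's side), and the core lies flat (within 10 degrees) and at rest on the floor of the steel tray, its centre 6 to 16 mm above that floor (x of knob_mid in the frame of fixture_nest below -0.122 m and y of knob_mid in the frame of fixture_nest above 0.01 m and z of core_mid in the frame of tray_free between 0.006 and 0.016 m and x of core_mid in the frame of tray_free between -0.058 and 0.132 m and y of core_mid in the frame of tray_free between -0.075 and 0.075 m and angle between core_mid's own z axis and vertical below 0.17 rad and linear speed of core below 0.02 m/s); the robot touches nothing.
It fails at once if the core is dropped or thrown (falls free faster than 0.8 m/s, a drop of some 33 mm) (linear speed of core above 0.8 m/s and contact force between core and the fingers below 0.05 N).
It also fails if it takes over 54 s, if anything falls off the work surface, if the arm or the gripper's body presses on something with over 40 N, if the wrist force passes 120 N, or if a joint passes its speed limit or range.

ROBOT

A 6-joint arm with a two-finger parallel gripper is mounted at the origin on the work surface. World frame = base frame: x ahead of the robot, y to its left, z up, the work surface at z = 0. Lengths are in m, angles in degrees, forces in N, time in s.
With the tool pointing down it reaches from about 0.4 to 0.825 m from the base axis. Payload 7 kg.
Tool frame: the origin (TCP) lies between the finger pads; the fingertips stand 19 mm ahead of it and the grasp point (between the pads) is the TCP (r.tip_extent is the distance from the TCP to the fingertips, in m); z points along the fingers, y is the direction in which the jaws open and shut (so a half turn about z gives the same grasp; the last joint's range is limited). The gripper opens to 88 mm and grips with 3 to 60 N. Pads are 19 mm wide; open, the fingers measure 130 mm over their backs; the gripper's body (78 mm by 193 mm) begins 47 mm behind the grasp point.
Start: joints at [83.658, 20.546, 0.682, 0, -70.136, -16.507], TCP at [0.262, 0.622, 0.246] pointing down, gripper open.
Joint ranges: [-176.03, 176.03], [-82.01, 121.73], [-58.28, 71.71], [-173.87, 95.51], [-174.79, -0.11], [-173.66, 173.66]. Speed limits (degrees/s): [136.94, 136.94, 172.46, 180, 180, 180].

INTERFACE

Orientations are given as [roll, pitch, yaw] about the fixed x, y, z axes, in that order (R = Rz(yaw) Ry(pitch) Rx(roll)).
In Python, from plant import r, capture, workorder, spotter gives the robot as it stands.
- The arm moves only by the tool step_arm, never from a script. Its argument "motion" is a list of rows, each a list of 5 numbers: the finger opening in m, from 0 to 0.0876, then the shift along the tool's x, y, z in m, then the turn about the tool's z in rad. In form: [[grip, dx, dy, dz, roll], ...]. A call has 1 to 5 rows; each row is the pose to reach, as a shift and turn from the pose commanded when the call began, along the tool's axes at that moment; what a row does not reach only later rows make up. A row lasts 1/8 s, in which the tool goes at most 62.5 mm and 10.7 degrees, less where a joint would pass 70% of its speed; a pose out of reach is approached as far as the arm can. A call with a gripper value outside its range is refused whole. The fingers move at their own pace and stop on an object; "newtons" is the grip in N (left out, the last holds). Time passes only in rows, so rows that repeat a pose let the fingers close. It gives the time, the measured TCP pose, the force and the opening at its end, in the units of the state.
- r.get_state(): the state, without advancing time (a new reading comes with each control period).
- capture(name): name is "scene" or "top" or "wrist"; returns a dict with "image" (420x560x3 uint8, red, green, blue), "z_map" (420x560 float32, m along the optical axis (not along the pixel's ray), 0 where there is no reading), "fx", "fy", "cx", "cy" (pixels), "pose" (4x4, takes a point from camera to world coordinates). Camera axes: x right, y down, z forward; pixel columns grow to the right and rows downward; lengths in m; the calibration is good to about 2 mm. A picture is of the moment at which its call begins.
- workorder.close_job(): hands the job in, once; it reports no verdict.
Trained networks look in the newest picture that a camera, given by its name, has taken for a name from the list of things; names that differ only in an ending like _2 or _b are one class to them, and where a whole thing is asked for, a point or a joint stands for the part that bears it (a point fixed in the world has none). Each returns a list of dicts, best first, with "p" (0 to 1); they miss things now and then, are a little off and sometimes report something else, mostly with a low value. They report only what shows in the picture. A call takes as long as a camera call. They do not tell look-alikes from the thing itself.
- spotter.regions_of(camera, label): "mask" (420x560 bool, what is visible of it).
- spotter.tip_of(camera, label): "location" ([x, y, z] in m, in world coordinates, good to about 4 mm: a listed point, or the origin of a listed thing).
The state is a dict: "time_s": time; "joints": joint angles; "qd": joint speeds; "joint_torque": joint torques, N m; "tcp_pos": TCP position; "eef_rot": TCP orientation; "contact_force": force on the tool from outside, world axes, zero at the start; "moment": the same for the moment, N m; "gripper_width": finger opening in m.
Only numpy, scipy, OpenCV 4.12 (cv2) and the standard library are available. Lean on these libraries where they do the work, as an engineer would, in place of code of your own. Each camera call takes 0.05 s, during which the arm holds its last target.

## Working session

There is one attempt and no reset: what is moved stays moved. The work goes in short steps, Python scripts to look and compute and a tool call to move; the robot and the scene stay as the last step left them, time stands still between calls to the robot, and variables do not carry over. Pictures are saved under pics/ and viewed, and the job is handed in when it is done.

Besides the shell and the picture viewer there is one more tool, called by a JSON object that holds its "api" and its "payload". step_arm: Moves the arm, as the interface text tells. Its arguments: {"type":"object","properties":{"motion":{"type":"array","items":{"type":"array","items":{"type":"number"}}},"newtons":{"type":"number"}},"required":["motion"]}

```bash
mkdir -p pics; cat > h.py <<'E'
import numpy as np, cv2
from plant import r, capture, workorder, spotter
def save(c,n,crop=None,s=1):
    im=c["image"][:,:,::-1]
    if crop: x0,y0,x1,y1=crop; im=im[y0:y1,x0:x1]
    if s!=1: im=cv2.resize(im,None,fx=s,fy=s,interpolation=cv2.INTER_CUBIC)
    cv2.imwrite("pics/"+n+".png",np.ascontiguousarray(im))
def P(c,u,v,z=None):
    d=c["z_map"][int(v),int(u)] if z is None else z
    return (c["pose"]@np.array([(u-c["cx"])/c["fx"]*d,(v-c["cy"])/c["fy"]*d,d,1]))[:3]
def ray(c,u,v,h):
    d=c["pose"][:3,:3]@np.array([(u-c["cx"])/c["fx"],(v-c["cy"])/c["fy"],1]);o=c["pose"][:3,3]
    return o+d*(h-o[2])/d[2]
E
python3 - <<'E'
from h import *
s=r.get_state();print(s["time_s"],s["tcp_pos"],s["eef_rot"])
for n in("top","scene"):
    c=capture(n);save(c,n+"0")
    for l in("fixture_nest","knob_mid","core_mid","tray_free"):
        print(n,l,[(round(d["p"],2),np.round(d["location"],3),) for d in spotter.tip_of(n,l)])
E
```

```text
0.0 [0.26194286 0.62159052 0.24461811] [ 1.79905014e+02 -6.05959677e-03 -2.28587866e+01]
top fixture_nest [(0.68, array([0.603, 0.296, 0.031]))]
top knob_mid [(0.65, array([0.52 , 0.279, 0.113]))]
top core_mid [(0.79, array([0.618, 0.41 , 0.011])), (0.79, array([0.46 , 0.137, 0.008])), (0.74, array([0.708, 0.174, 0.007])), (0.38, array([0.598, 0.294, 0.042]))]
top tray_free [(0.65, array([ 0.472, -0.275,  0.006]))]
scene fixture_nest [(0.79, array([0.602, 0.291, 0.033]))]
scene knob_mid [(0.43, array([0.522, 0.279, 0.116]))]
scene core_mid [(0.84, array([0.711, 0.176, 0.011])), (0.82, array([0.621, 0.409, 0.013])), (0.81, array([0.459, 0.135, 0.011])), (0.54, array([0.602, 0.29 , 0.044]))]
scene tray_free [(0.82, array([ 0.474, -0.276,  0.004]))]
```

View pics/top0.png

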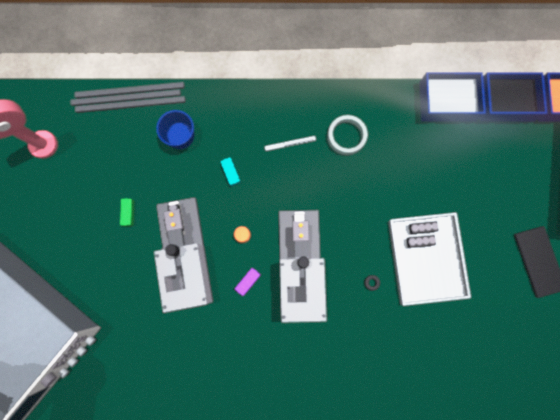

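View pics/scene0.png

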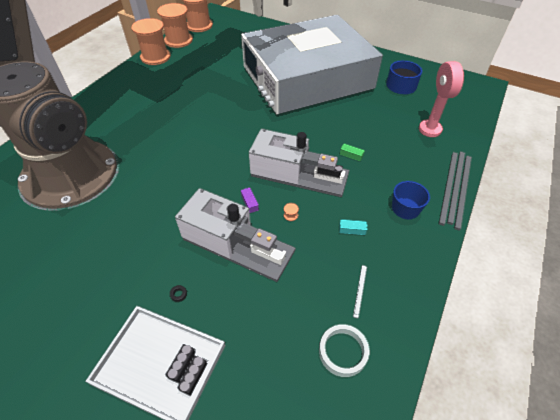

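The top view shows two fixtures: left at about (180,255) and right at (302,265). The candidate cores are a dark block under the left probe at (173,210), green (126,212), turquoise (230,171), purple (247,282), and finished cores in the tray at (423,235). I'll check both nests close up.

```bash
python3 - <<'E'
from h import *
c=capture("top");save(c,"topc",(140,185,340,330),4)
d=capture("scene");save(d,"scc",(170,120,360,280),4)
a=c
for n,u,v in (("knobtop",172,250),("knob2",303,262)): print(n,P(a,u,v))
m=c["z_map"]
# height map of left fixture
vv,uu=np.mgrid[190:315,145:220]
pts=np.array([P(c,u,v) for u,v in zip(uu.ravel(),vv.ravel())])
np.save("pts.npy",pts)
g=pts[(pts[:,2]>.080)&(pts[:,2]<.092)]
rect=cv2.minAreaRect((g[:,:2]*1000).astype(np.float32));print("gate",rect,len(g))
b=pts[(pts[:,2]>.006)&(pts[:,2]<.2)]
rect=cv2.minAreaRect((b[:,:2]*1000).astype(np.float32));print("all",rect)
k=pts[(pts[:,2]>.125)];print("knob",k.mean(0),np.ptp(k,axis=0),len(k))
print(cv2.boxPoints(rect))
E
```

```text
knobtop [0.52418444 0.27558813 0.13456723]
knob2 [0.50074986 0.01772073 0.13553865]
gate ((507.9615478515625, 276.3682861328125), (199.6094512939453, 91.04122924804688), 10.766993522644043) 2210
all ((534.3181762695312, 264.9700012207031), (247.52577209472656, 123.64813232421875), 10.404014587402344)
knob [0.51425314 0.23601694 0.30560612] [0.065153   0.22155293 0.85156421] 152
[[401.4254  303.42752]
 [423.75476 181.8123 ]
 [667.21094 226.51248]
 [644.8816  348.1277 ]]
```

View pics/topc.png

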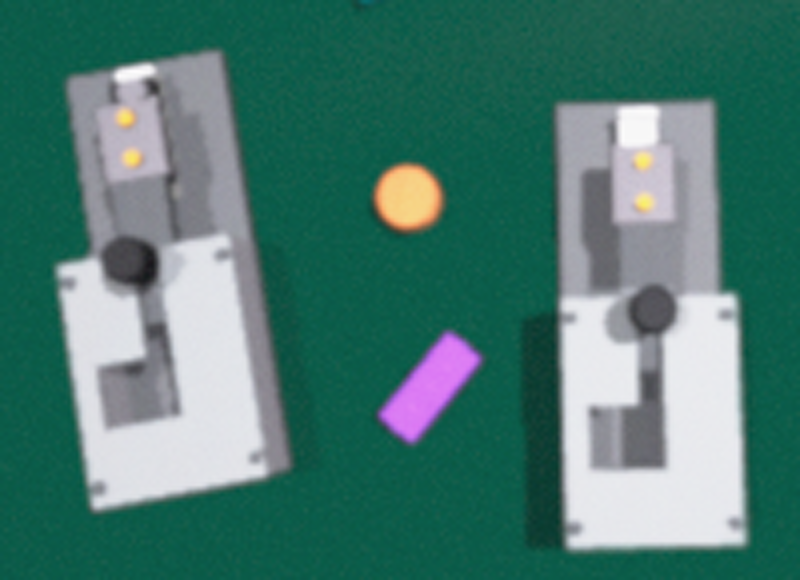

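View pics/scc.png

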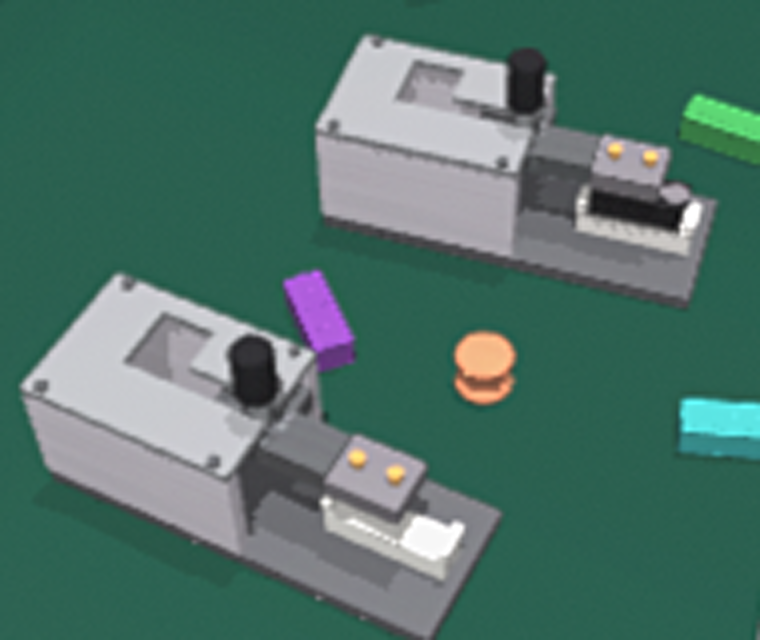

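```bash
python3 - <<'E'
from h import *
c=capture("top")
q=[ray(c,140+x/4,185+y/4,.086)[:2] for x,y in ((57,265),(228,235),(267,476),(93,510))]
print(np.round(q,4))
q=np.array(q);e=[q[0]-q[3],q[1]-q[2],q[0]-q[1],q[3]-q[2]]
print([(np.linalg.norm(x),np.degrees(np.arctan2(x[1],x[0]))) for x in e], q.mean(0))
b=np.array([ray(c,140+x/4,185+y/4,.012)[:2] for x,y in ((67,76),(220,52))]);print(b,b.mean(0))
# knob top by darkness
im=c["image"].astype(int).max(2); m=np.zeros(im.shape,np.uint8); m[242:259,164:182]=im[242:259,164:182]<70
n,l,st,ce=cv2.connectedComponentsWithStats(m);print(st,ce)
i=1+np.argmax(st[1:,4]);print(ray(c,*ce[i],.134))
k=[d for d in spotter.regions_of("top","knob_mid")]
for d in k:
    v,u=np.nonzero(d["mask"]);print(d["p"],u.mean(),v.mean(),len(u),ray(c,u.mean(),v.mean(),.130))
# tray
for d in spotter.regions_of("top","tray_free"): print(d["p"],d["mask"].sum())
E
```

```text
[[0.5246 0.3243]
 [0.5403 0.2358]
 [0.4169 0.2124]
 [0.3999 0.3007]]
[(np.float64(0.1269441166830126), np.float64(10.727165582377578)), (np.float64(0.125575432436805), np.float64(10.727918774245286)), (np.float64(0.08993080513144887), np.float64(100.03982467944681)), (np.float64(0.08992645206974398), np.float64(100.9118523080098))] [0.47043888 0.26830429]
[[0.63718409 0.34436566]
 [0.65123595 0.2571257 ]] [0.64421002 0.30074568]
[[     0      0    560    420 235148]
 [   170    246      9     11     52]] [[279.52301955 209.49074625]
 [175.40384615 251.34615385]]
[0.52157468 0.26892759 0.134     ]
0.47 171.82758620689654 249.5655172413793 145 [0.52533153 0.27707931 0.13      ]
0.79 5541
```

```bash
python3 - <<'E'
from h import *
c=capture("top");save(c,"t2",(0,180,200,420),2.5)
for u,v in ((20,330),(50,350),(60,310),(90,330),(110,300),(10,270)): print(u,v,np.round(P(c,u,v),3))
print(r.get_state()["time_s"])
w=capture("wrist");save(w,"w0")
E
```

```text
20 330 [0.37  0.565 0.128]
50 350 [0.333 0.505 0.126]
60 310 [0.405 0.511 0.086]
90 330 [0.362 0.457 0.063]
110 300 [0.421 0.443 0.002]
10 270 [0.486 0.611 0.102]
0.8
```

View pics/w0.png

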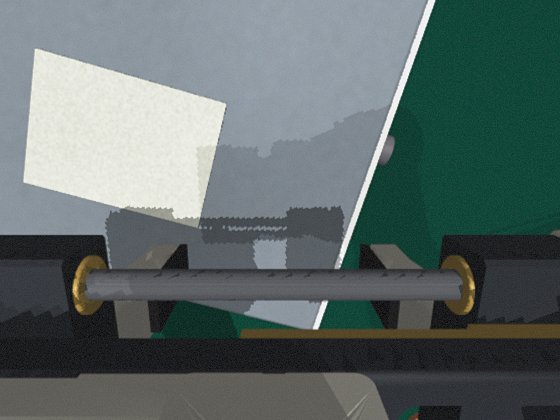

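The wrist view shows only the instrument below the gripper (its edge runs from (430,0) to (320,325)). The top of it is about 0.13 m up, so the path over it is clear. The left fixture is the loaded one: the dark block sits in its nest at crop (650,205) of the scene view.

{"api": "step_arm", "payload": {"motion": [[0.0876, 0.054, 0.031, 0, 0.15], [0.0876, 0.107, 0.061, 0, 0.33], [0.0876, 0.16, 0.092, 0, 0.5], [0.0876, 0.214, 0.122, 0, 0.68], [0.0876, 0.267, 0.153, 0, 0.85]], "newtons": 40}}

```text
time_s: 1.48
tcp_pos: [0.4498, 0.3757, 0.246]
eef_rot: [-180.0, 0.0, -71.9]
contact_force: [0.8, -0.7, -0.3]
gripper_width: 0.0878
```

{"api": "step_arm", "payload": {"motion": [[0.0876, 0.055, -0.019, 0, 0.07], [0.0876, 0.105, -0.036, 0, 0.137], [0.0876, 0.117, -0.04, 0, 0.137], [0.0876, 0.117, -0.04, 0, 0.137]]}}

```text
time_s: 1.98
tcp_pos: [0.5241, 0.2783, 0.2456]
eef_rot: [-180.0, 0.0, -79.5]
contact_force: [-0.3, -0.8, -0.5]
gripper_width: 0.0874
```

```bash
python3 - <<'E'
from h import *
w=capture("wrist");save(w,"w1")
s=r.get_state();print(s["time_s"],s["tcp_pos"],s["eef_rot"],s["joints"])
for l in("fixture_nest","knob_mid"):
    print(l,[(round(d["p"],2),np.round(d["location"],4),) for d in spotter.tip_of("wrist",l)])
for d in spotter.regions_of("wrist","knob_mid"):
    v,u=np.nonzero(d["mask"]);print(d["p"],u.min(),u.max(),v.min(),v.max(),len(u)); z=w["z_map"][v,u];print(np.percentile(z,[1,5,50]))
    q=np.array([P(w,a,b) for a,b in zip(u,v)]);t=q[abs(q[:,2]-.134)<.004];print(t.mean(0),np.ptp(t,axis=0),len(t), (t.max(0)+t.min(0))/2)
E
```

```text
2.025 [0.52372205 0.27906545 0.24556029] [-1.79998203e+02  1.03580684e-02 -7.94197810e+01] [ 4.69031006e+01  1.29243789e+01 -9.99381616e+00 -7.90565260e-03
 -6.70742221e+01 -3.63198027e+01]
fixture_nest [(0.59, array([0.6019, 0.2948, 0.0299]))]
knob_mid [(0.76, array([0.525 , 0.2783, 0.1158]))]
0.69 259 287 193 228 792
[0.25681063 0.25775414 0.26053916]
[0.52353274 0.27921619 0.13354227] [0.02204029 0.02293222 0.00554925] 634 [0.52320325 0.27982425 0.13278098]
```

View pics/w1.png

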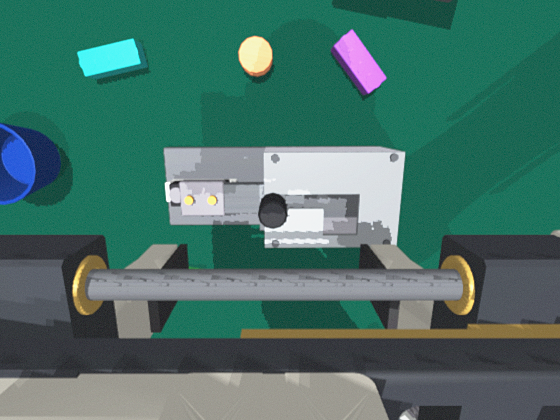

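The wrist view shows the knob at (273,211), midway between the jaws and aligned with the fixture. Its measured position is (0.5235, 0.279), right under the TCP.

{"api": "step_arm", "payload": {"motion": [[0.06, 0, 0, 0.05, 0], [0.06, 0, 0, 0.1, 0], [0.06, 0, 0, 0.128, 0], [0.02, 0, 0, 0.128, 0], [0.02, 0, 0, 0.128, 0]], "newtons": 40}}

```text
time_s: 2.8
tcp_pos: [0.5242, 0.2801, 0.1189]
eef_rot: [-179.9, 0.0, -79.3]
contact_force: [0.4, 0.7, 1.1]
gripper_width: 0.0455
```

{"api": "step_arm", "payload": {"motion": [[0.0, 0, 0, 0, 0], [0.0, 0, 0, 0, 0], [0.0, 0, 0, 0, 0], [0.0, 0, 0, 0, 0]]}}

```text
time_s: 3.3
tcp_pos: [0.5247, 0.2796, 0.1187]
eef_rot: [-179.9, 0.1, -79.4]
contact_force: [1.0, -0.1, 6.2]
gripper_width: 0.0231
```

{"api": "step_arm", "payload": {"motion": [[0.0, 0, 0.013, 0, 0], [0.0, 0, 0.026, 0, 0], [0.0, 0, 0.04, 0, 0], [0.0, 0, 0.053, 0, 0], [0.0, 0, 0.062, 0, 0]]}}

```text
time_s: 3.92
tcp_pos: [0.4645, 0.2688, 0.1188]
eef_rot: [-179.7, 0.1, -79.4]
contact_force: [9.2, 2.1, -0.4]
gripper_width: 0.0235
```

{"api": "step_arm", "payload": {"motion": [[0.0, 0, 0, 0, 0]]}}

```text
time_s: 4.05
tcp_pos: [0.4644, 0.2688, 0.1188]
eef_rot: [-179.7, 0.1, -79.3]
contact_force: [9.2, 2.6, -0.2]
gripper_width: 0.0234
```

Drawn about 61 mm with 9 N of spring force. Next, sideways into the notch.

{"api": "step_arm", "payload": {"motion": [[0.0, -0.007, 0, 0, 0], [0.0, -0.014, 0, 0, 0], [0.0, -0.02, 0, 0, 0], [0.0, -0.02, 0, 0, 0]]}}

```text
time_s: 4.55
tcp_pos: [0.4614, 0.2892, 0.1188]
eef_rot: [-179.7, 0.1, -79.3]
contact_force: [8.5, 2.1, 0.7]
gripper_width: 0.0231
```

```bash
python3 - <<'E'
from h import *
w=capture("wrist");save(w,"w2")
c=capture("top");save(c,"t3",(130,185,230,330),4)
s=r.get_state();print(s["time_s"],s["tcp_pos"],s["contact_force"])
E
```

```text
4.65 [0.46136941 0.28906568 0.11875769] [9.55203971 1.9889776  0.33806597]
```

View pics/w2.png

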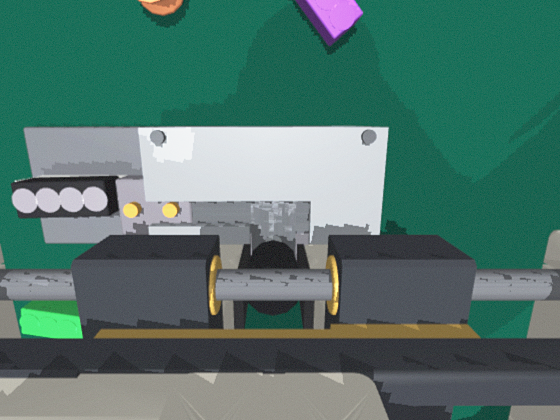

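The core with its four dots is exposed at (60,198), and the knob at (272,275) is in the notch. I'll ease it forward and let go.

{"api": "step_arm", "payload": {"motion": [[0.0, 0, -0.005, 0, 0], [0.0, 0, -0.009, 0, 0], [0.06, 0, -0.009, 0, 0], [0.06, 0, -0.007, 0, 0], [0.06, 0, -0.005, 0, 0]]}}

```text
time_s: 5.28
tcp_pos: [0.4632, 0.2876, 0.1171]
eef_rot: [179.9, -0.0, -79.4]
contact_force: [-1.0, -0.1, -0.1]
gripper_width: 0.0478
```

{"api": "step_arm", "payload": {"motion": [[0.06, 0, 0, -0.04, 0], [0.06, 0, 0, -0.09, 0], [0.07, 0, 0, -0.12, 0]]}}

```text
time_s: 5.65
tcp_pos: [0.464, 0.2883, 0.2399]
eef_rot: [-179.9, 0.1, -79.4]
contact_force: [0.8, 1.0, -1.2]
gripper_width: 0.0652
```

```bash
python3 - <<'E'
from h import *
w=capture("wrist");save(w,"w3")
s=r.get_state();print(s["time_s"],s["tcp_pos"],s["eef_rot"],s["contact_force"])
for l in("fixture_nest","knob_mid","core_mid"):
    print(l,[(round(d["p"],2),np.round(d["location"],4),) for d in spotter.tip_of("wrist",l)])
E
```

```text
5.7 [0.46527127 0.28915318 0.2434933 ] [-1.79666944e+02  1.77345280e-01 -7.93498903e+01] [1.37336903 0.91190433 4.65905625]
fixture_nest [(0.59, array([0.6026, 0.2956, 0.0307]))]
knob_mid [(0.8, array([0.4706, 0.2907, 0.1175]))]
core_mid [(0.79, array([0.5959, 0.2927, 0.0435])), (0.75, array([0.463 , 0.1364, 0.0117])), (0.6, array([0.7104, 0.1753, 0.0156]))]
```

View pics/w3.png

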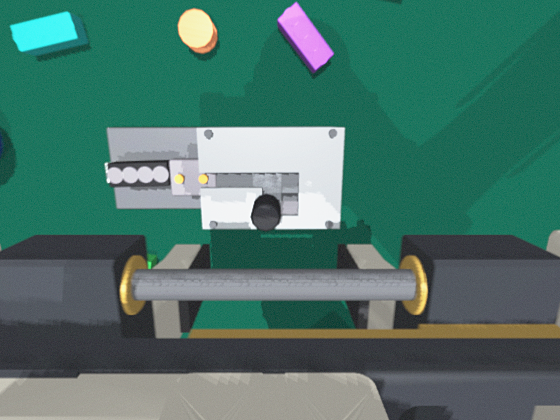

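The knob at (266,212) stands by itself in the notch, about x -131, y +19 mm in nest axes. The core at (138,174) is clear of the head. Now I'll go above it and turn a quarter.

{"api": "step_arm", "payload": {"motion": [[0.07, 0.005, -0.03, 0, -0.18], [0.07, 0.01, -0.06, 0, -0.36], [0.07, 0.015, -0.09, 0, -0.54], [0.07, 0.02, -0.12, 0, -0.72], [0.07, 0.0206, -0.1315, 0, -0.9]]}}

```text
time_s: 6.48
tcp_pos: [0.5976, 0.2914, 0.2348]
eef_rot: [179.8, 0.1, -27.6]
contact_force: [-0.2, 0.4, -0.2]
gripper_width: 0.0703
```

{"api": "step_arm", "payload": {"motion": [[0.07, 0, 0, 0, -0.18], [0.07, 0, 0, 0, -0.36], [0.07, 0, 0, 0, -0.54], [0.07, 0, 0, 0, -0.67], [0.07, 0, 0, 0, -0.67]]}}

```text
time_s: 7.1
tcp_pos: [0.5963, 0.2917, 0.2358]
eef_rot: [179.9, 0.1, 10.5]
contact_force: [-0.5, 0.6, -0.3]
gripper_width: 0.0701
```

```bash
python3 - <<'E'
from h import *
w=capture("wrist");save(w,"w4")
s=r.get_state();print(s["time_s"],s["tcp_pos"],s["eef_rot"],s["joints"])
for l in("fixture_nest","knob_mid","core_mid"):
    print(l,[(round(d["p"],2),np.round(d["location"],4),) for d in spotter.tip_of("wrist",l)])
for d in spotter.regions_of("wrist","core_mid"):
    v,u=np.nonzero(d["mask"]);print(d["p"],u.min(),u.max(),v.min(),v.max(),len(u))
    q=np.array([P(w,a,b) for a,b in zip(u,v)]);t=q[abs(q[:,2]-.052)<.004]
    if len(t)>50: print(cv2.minAreaRect((t[:,:2]*1000).astype(np.float32)),np.median(t[:,2]))
E
```

```text
7.15 [0.59651454 0.29183354 0.23611518] [1.79941622e+02 1.20683635e-01 1.03849831e+01] [ 4.28480337e+01  1.99260073e+01 -1.47669298e+00 -1.66567439e-02
 -6.87304603e+01  5.75430712e+01]
fixture_nest [(0.81, array([0.601 , 0.2921, 0.03  ]))]
knob_mid []
core_mid [(0.8, array([0.7118, 0.175 , 0.0165])), (0.72, array([0.6166, 0.4096, 0.0114])), (0.67, array([0.6   , 0.2904, 0.043 ]))]
0.92 152 184 117 177 1638
0.7 259 285 158 220 1531
((598.4036254882812, 294.32806396484375), (60.57266616821289, 23.84829330444336), 11.102380752563477) 0.0519299346167067
0.67 384 419 65 130 1849
0.43 352 361 315 329 84
```

View pics/w4.png

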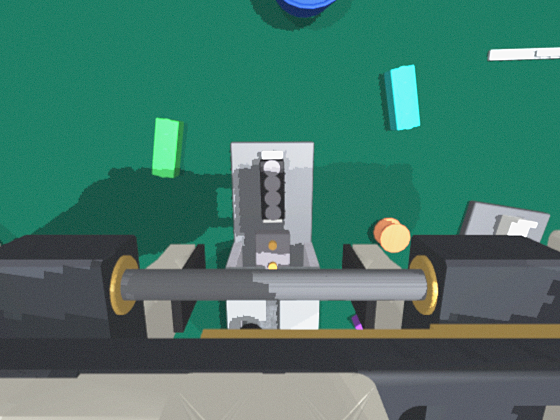

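The core is at (272,190), centred at (0.5985, 0.2935), with its long sides across the jaws. Descending to grip it high, because the tray floor leaves little room below.

{"api": "step_arm", "payload": {"motion": [[0.06, 0.002, -0.001, 0.05, 0], [0.06, 0.002, -0.001, 0.1, 0], [0.06, 0.002, -0.001, 0.15, 0], [0.06, 0.002, -0.001, 0.175, 0], [0.05, 0.002, -0.001, 0.184, 0]], "newtons": 20}}

```text
time_s: 7.98
tcp_pos: [0.5981, 0.2928, 0.0517]
eef_rot: [179.9, 0.1, 10.5]
contact_force: [-0.4, 0.7, 0.2]
gripper_width: 0.0547
```

{"api": "step_arm", "payload": {"motion": [[0.03, 0, 0, 0, 0], [0.015, 0, 0, 0, 0], [0.015, 0, 0, 0, 0], [0.015, 0, 0, 0, 0], [0.015, 0, 0, 0, 0]]}}

```text
time_s: 8.6
tcp_pos: [0.5994, 0.2939, 0.0549]
eef_rot: [-180.0, -0.1, 10.6]
contact_force: [-1.8, -1.2, 6.6]
gripper_width: 0.0234
```

{"api": "step_arm", "payload": {"motion": [[0.0, 0, 0, 0, 0], [0.0, 0, 0, -0.015, 0], [0.0, 0, 0, -0.04, 0], [0.0, 0, 0, -0.08, 0], [0.0, 0, 0, -0.12, 0]], "newtons": 25}}

```text
time_s: 9.22
tcp_pos: [0.5985, 0.2932, 0.1753]
eef_rot: [180.0, 0.0, 10.6]
contact_force: [0.8, 0.0, -1.7]
gripper_width: 0.0236
```

```bash
python3 - <<'E'
from h import *
w=capture("wrist");save(w,"w5")
c=capture("scene");save(c,"s5")
s=r.get_state();print(s["time_s"],s["tcp_pos"],s["eef_rot"],s["contact_force"],s["gripper_width"])
print([(round(d["p"],2),np.round(d["location"],4),) for d in spotter.tip_of("scene","core_mid")])
c=capture("top")
print([(round(d["p"],2),np.round(d["location"],4),) for d in spotter.tip_of("top","tray_free")])
save(c,"t5",(370,190,490,320),5)
E
```

```text
9.325 [0.60110073 0.29481704 0.17994547] [-179.80452156   -0.46601627   10.59411207] [-0.2139697  -0.2107596  -1.18095781] 0.02365049442239919
[(0.71, array([0.7118, 0.179 , 0.0128])), (0.61, array([0.6196, 0.4081, 0.012 ])), (0.58, array([0.6035, 0.2937, 0.1705])), (0.57, array([0.4622, 0.1344, 0.0096]))]
[(0.62, array([ 0.4717, -0.2764,  0.0099]))]
```

View pics/s5.png

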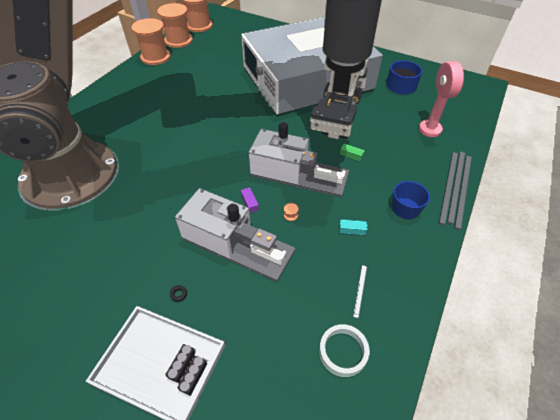

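View pics/t5.png

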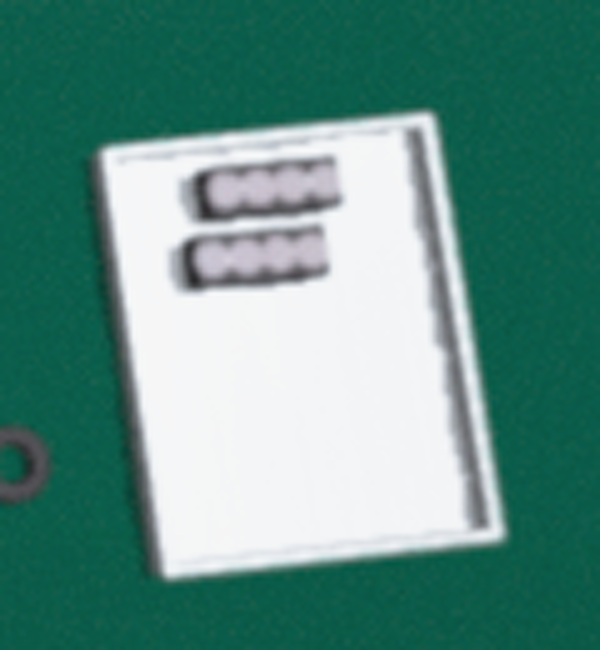

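The core is held at (335,125) and the nest is empty. The tray in the top crop is turned about +7°, with its free floor around (310,430). Carrying the core over at a raised height.

{"api": "step_arm", "payload": {"motion": [[0.0, -0.004, 0.01, -0.025, 0], [0.0, -0.018, 0.043, -0.045, 0], [0.0, -0.038, 0.088, -0.05, 0], [0.0, -0.057, 0.133, -0.05, 0], [0.0, -0.076, 0.178, -0.05, 0]], "newtons": 35}}

```text
time_s: 10.1
tcp_pos: [0.5554, 0.1029, 0.2223]
eef_rot: [180.0, 0.1, 10.6]
contact_force: [0.3, -1.2, -0.3]
gripper_width: 0.0241
```

{"api": "step_arm", "payload": {"motion": [[0.0, -0.019, 0.045, 0, 0.01], [0.0, -0.038, 0.09, 0, 0.02], [0.0, -0.057, 0.135, 0, 0.03], [0.0, -0.076, 0.18, 0, 0.04], [0.0, -0.095, 0.225, 0, 0.06]]}}

```text
time_s: 10.72
tcp_pos: [0.5032, -0.1354, 0.2225]
eef_rot: [-180.0, 0.1, 7.1]
contact_force: [1.4, -0.2, -0.2]
gripper_width: 0.0237
```

{"api": "step_arm", "payload": {"motion": [[0.0, -0.017, 0.046, 0, 0], [0.0, -0.034, 0.092, 0, 0], [0.0, -0.046, 0.126, 0, 0], [0.0, -0.05, 0.137, 0, 0], [0.0, -0.05, 0.137, 0, 0]]}}

```text
time_s: 11.35
tcp_pos: [0.4713, -0.2764, 0.2226]
eef_rot: [-180.0, 0.1, 7.0]
contact_force: [0.9, -0.1, -1.8]
gripper_width: 0.0238
```

```bash
python3 - <<'E'
from h import *
w=capture("wrist");save(w,"w6")
s=r.get_state();print(s["time_s"],s["tcp_pos"],s["eef_rot"],s["contact_force"],s["gripper_width"])
print([(round(d["p"],2),np.round(d["location"],4),) for d in spotter.tip_of("wrist","tray_free")])
print([(round(d["p"],2),np.round(d["location"],4),) for d in spotter.tip_of("wrist","core_mid")])
E
```

```text
11.4 [ 0.47159629 -0.27580865  0.22280363] [-1.79958271e+02  7.08302521e-02  7.07797908e+00] [ 0.10321277 -0.07246798 -0.92406891] 0.02365562812974463
[(0.55, array([ 0.4767, -0.2751,  0.0082]))]
[(0.8, array([ 0.4712, -0.2787,  0.2124]))]
```

View pics/w6.png

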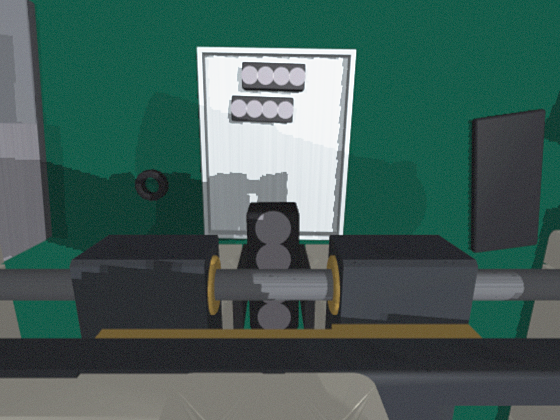

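The core hangs level at (272,265), in line with the tray, and the two finished cores are well ahead at (270,90). Lowering it.

{"api": "step_arm", "payload": {"motion": [[0.0, 0.002, 0, 0.04, 0], [0.0, 0.002, 0, 0.09, 0], [0.0, 0.002, 0, 0.135, 0], [0.0, 0.002, 0, 0.165, 0], [0.0, 0.002, 0, 0.18, 0]]}}

```text
time_s: 12.12
tcp_pos: [0.4735, -0.2749, 0.0421]
eef_rot: [-180.0, 0.1, 7.2]
contact_force: [0.4, -0.3, -1.9]
gripper_width: 0.0233
```

{"api": "step_arm", "payload": {"motion": [[0.0, 0, 0, 0.004, 0], [0.0, 0, 0, 0.008, 0], [0.0, 0, 0, 0.01, 0], [0.0, 0, 0, 0.01, 0]]}}

```text
time_s: 12.62
tcp_pos: [0.4742, -0.276, 0.0341]
eef_rot: [180.0, -0.1, 7.1]
contact_force: [-0.1, 0.0, -1.1]
gripper_width: 0.0241
```

{"api": "step_arm", "payload": {"motion": [[0.0, 0, 0, 0.002, 0], [0.0, 0, 0, 0.004, 0], [0.0, 0, 0, 0.004, 0]]}}

```text
time_s: 13.0
tcp_pos: [0.4738, -0.2759, 0.0294]
eef_rot: [-180.0, 0.0, 7.1]
contact_force: [0.1, -0.0, -2.0]
gripper_width: 0.0239
```

{"api": "step_arm", "payload": {"motion": [[0.0, 0, 0, 0.001, 0], [0.0, 0, 0, 0.002, 0], [0.0, 0, 0, 0.002, 0]]}}

```text
time_s: 13.38
tcp_pos: [0.4739, -0.276, 0.0289]
eef_rot: [180.0, -0.0, 7.1]
contact_force: [-3.6, 3.6, 13.6]
gripper_width: 0.0237
```

Contact at 0.029, with 14 N upward. Releasing.

{"api": "step_arm", "payload": {"motion": [[0.03, 0, 0, 0, 0], [0.045, 0, 0, 0, 0], [0.05, 0, 0, 0, 0]]}}

```text
time_s: 13.75
tcp_pos: [0.4739, -0.276, 0.0274]
eef_rot: [-180.0, 0.0, 7.1]
contact_force: [0.3, -1.2, 1.0]
gripper_width: 0.0448
```

{"api": "step_arm", "payload": {"motion": [[0.05, 0, 0, -0.02, 0], [0.05, 0, 0, -0.06, 0], [0.05, 0, 0, -0.11, 0], [0.05, 0, 0, -0.16, 0], [0.05, 0, 0, -0.18, 0]]}}

```text
time_s: 14.38
tcp_pos: [0.4751, -0.2764, 0.2109]
eef_rot: [179.9, -0.2, 7.1]
contact_force: [0.1, 0.3, -0.7]
gripper_width: 0.05
```

```bash
python3 - <<'E'
from h import *
w=capture("wrist");save(w,"w7")
c=capture("scene");save(c,"s7");save(c,"s7c",(80,110,300,420),2)
s=r.get_state();print(s["time_s"],s["tcp_pos"],s["contact_force"],s["gripper_width"])
for n in ("wrist","scene"):
  for l in("core_mid","knob_mid","fixture_nest","tray_free"):
    print(n,l,[(round(d["p"],2),np.round(d["location"],4),) for d in spotter.tip_of(n,l)])
E
```

```text
14.475 [ 0.47521126 -0.27636928  0.2103825 ] [-0.48857319  0.03922703 -0.50631074] 0.05029526962448418
wrist core_mid [(0.68, array([ 0.4721, -0.2785,  0.0199]))]
wrist knob_mid []
wrist fixture_nest []
wrist tray_free [(0.65, array([ 0.4751, -0.2747,  0.0065]))]
scene core_mid [(0.84, array([0.618 , 0.4102, 0.0114])), (0.68, array([0.7081, 0.1767, 0.0112])), (0.54, array([ 0.4765, -0.2746,  0.0073])), (0.5, array([0.4633, 0.1338, 0.0109]))]
scene knob_mid [(0.68, array([0.4672, 0.2908, 0.1149]))]
scene fixture_nest [(0.97, array([0.6012, 0.289 , 0.0313]))]
scene tray_free [(0.92, array([ 0.4744, -0.2776,  0.0051]))]
```

View pics/w7.png

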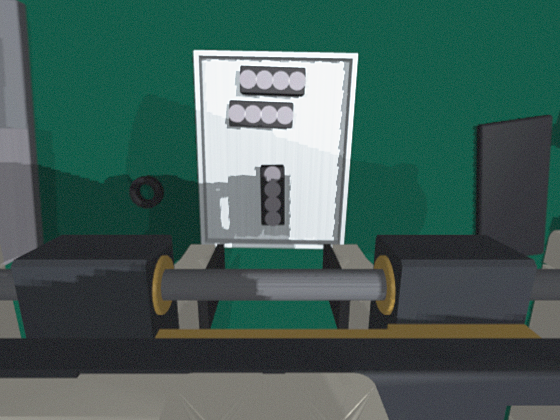

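View pics/s7.png

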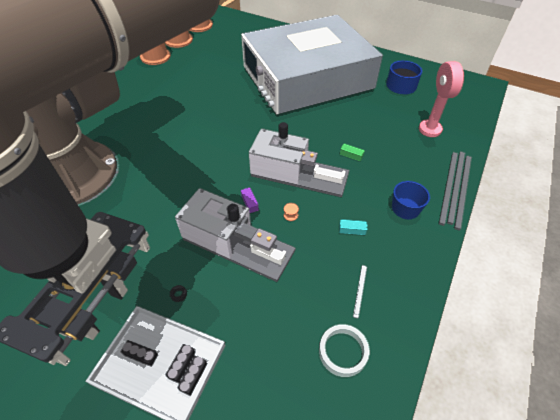

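The core lies flat in the tray at wrist (272,195) and scene (139,352). The knob is still parked at scene (283,130), and the gripper is clear.

```bash
python3 - <<'E'
from plant import workorder
print(workorder.close_job())
E
```

```text
the job is handed in; nothing more can be done
None
```

The job is handed in, at about 14.5 s of the 54 s allowed; no verdict comes back, so what follows rests on my own checks.

- **Probe:** I drew the loaded fixture's knob back about 61 mm, moved it 20 mm into the notch and let go. It stayed parked, at about x -131, y +19 mm in nest axes just after release. In the last scene picture it was still there, at about x -131, y +26 mm with the spotter's few millimetres of error.
- **Core:** I lifted it out of the nest and set it down in the tray. The gripper felt 14 N at touchdown, and I then opened it and backed off about 18 cm. The last pictures show the core lying flat, lengthwise, near the middle of the free floor, clear of the two finished cores.
- **Disagreement:** the spotter put the core's centre at 20 mm above the table from the wrist camera and 7 mm from the scene camera. The expected height is 15 mm, and both readings are noisy. The TCP height at contact, 29 mm, fits the core resting on the floor.
- **Left alone:** I did not touch the second fixture or the coloured look-alikes.

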